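Hold the drying tote's side gate open

ROBOT

A 6-joint arm with a two-finger parallel gripper is mounted at the origin on the work surface. World frame = base frame: x ahead of the robot, y to its left, z up, the work surface at z = 0. Lengths are in mm, angles in degrees, forces in N, time in s.
With the tool pointing down it reaches from about 350 to 850 mm from the base axis. Payload 8.1 kg.
Tool frame: the origin (TCP) lies midway between the tips of the shut fingers; the grasp point (between the pads) lies 19 mm behind it; x points along the fingers, y is the direction in which the jaws open and shut, and the axes are right-handed (so a half turn about x gives the same grasp; the last joint's range is limited). The gripper opens to 85 mm and grips with 20 to 120 N. Pads are 22 mm wide; open, the fingers measure 114 mm over their backs; the gripper's body (76 mm by 85 mm) begins 54 mm behind the grasp point. The pads swing forward as they close: fully open they stand 13 mm farther back than shut.
Start: joints at [-76.398, 7.471, 85.268, -0, 87.261, -4.893], TCP at [190.354, -569.008, 231.292] pointing down, gripper open.
Joint ranges: [-169.43, 169.43], [-51.17, 129.36], [1.28, 143.12], [-76.62, 256.62], [0, 156.53], [-152.29, 152.29]. Speed limits (degrees/s): [136.94, 136.94, 159.86, 180, 180, 180].

INTERFACE

Orientations are given as [roll, pitch, yaw] about the fixed x, y, z axes, in that order (R = Rz(yaw) Ry(pitch) Rx(roll)).
In Python, from bench import r, snapshot, workorder gives the robot as it stands.
- The arm moves only by the tool send_rows, never from a script. Its arguments are lists of equal length, an entry for each row: "offset": the shift along the tool's x, y, z in cm, a list of three; "dr": the turn, a rotation vector about the tool's x, y, z in degrees, a list of three; "grip": the opening in per cent of the stroke, from 0 (shut) to 100 (fully open). In form: {"offset": [[dx, dy, dz], ...], "dr": [[rx, ry, rz], ...], "grip": [grip, ...]}. A call has 1 to 5 rows; each row shifts and turns the commanded pose from where the row before left it, along the tool's axes as they then stand; what a row does not reach is not made up. A row lasts 1/8 s, in which the tool goes at most 62.5 mm and 10.7 degrees, less where a joint would pass 70% of its speed; a pose out of reach is approached as far as the arm can. A call with a gripper value outside its range is refused whole. The fingers move at their own pace and stop on an object; "force" is the grip in N (left out, the last holds). Time passes only in rows, so rows that do not move let the fingers close. It gives the time, the measured TCP pose, the force and the opening at its end, in the units of the state.
- r.sense(): the state, without advancing time (a new reading comes with each control period).
- snapshot(name): name is "scene" or "side" or "wrist"; returns a dict with "pixels" (420x560x3 uint8, red, green, blue), "fx", "fy", "cx", "cy" (pixels), "world_to_cam" (4x4, takes a point from world to camera coordinates). Camera axes: x right, y up, looking along -z (the intrinsics and any distortion apply to the point x, -y, -z); pixel columns grow to the right and rows downward; lengths in mm; the calibration is good to about 2 mm. A picture is of the moment at which its call begins. There is no depth.
- workorder.hand_in(): hands the job in, once; it reports no verdict.
The state is a dict: "time": time; "joint_pos": joint angles; "qd": joint speeds; "joint_efforts": joint torques, N m; "tool_pos": TCP position; "tcp_rot": TCP orientation; "ft_force": force on the tool from outside, world axes, zero at the start; "wrist_torque": the same for the moment, N m; "finger_gap": finger opening in mm.
Only numpy, scipy, OpenCV 4.12 (cv2) and the standard library are available. Lean on these libraries where they do the work, as an engineer would, in place of code of your own. Each camera call takes 0.05 s, during which the arm holds its last target.

TASK

The freshly painted tubes are drying in the small tote with the barred side gate. Squeeze its two catches back between the fingers, the one at the hinge end first and then the one at the gate's free end, gently, never above 60 N on the plastic tabs; then take the gate by its upright handle, swing it out past the detent to at least a right angle and finish still gripping the handle, holding it wide open at rest, because it swings back if let go. Do not shove the tote's neighbours (spray can, tape roll, painted tube) about.

Things in the scene. Friction and masses are not known exactly. Their poses are not given: they have to be found in the camera images.
- tote: black tote with yellow rim, fixed, 280 x 205 x 140 mm high. Origin on the gate's vertical hinge axis at table height; x along the shut gate from hinge to free end (200 mm), y into the tote, z up; walls at x = -55 to 225, y = 0 to 205 mm. Over the gate the rim is a 46 mm deck, top z = 140 mm, carrying both catches (tops z = 192 mm)
- catch_a (a joint): the catch at the hinge end, in m: 0 to 0.0015 = shut (its steel bolt lies before a lug of the gate), 0.014 = fully back, squeezed from 0.010, the gate is free of it above 0.009. Slides along the tote's +x towards its post; about 3 N of friction, no spring: stays where it is left
- catch_b (a joint): the catch at the gate's free end, otherwise like catch_a, 95 mm farther along the tote's x
- tab_a: moving tab of catch_a: an upright white plastic plate 8 mm thick (along the tote's x), 24 mm wide (y), standing 50 mm above the deck, top at z = 192 mm. Origin under its centre at z = 140 mm; shut it is at x = 55, y = 24 mm in the tote's frame. Axes as the tote's.
- tab_b: moving tab of catch_b: the same, shut at x = 150, y = 24 mm in the tote's frame
- post_a: counter post of catch_a, a plate of the same size and height as the tab, 31 mm (centre to centre) farther along the tote's x. Gives up to 6 mm towards the tab against a spring (about 3 N at first, 10 N at its stop) and springs back
- post_b: the counter post of catch_b, the same
- squeeze_a (a point): fixed point between tab_a and post_a, at x = 76, y = 24, z = 176 mm of the tote. Fingers from above, either side along the tote's x, closing about it press the tab fully back; up to 3 mm off still works. Outer faces lie 25 mm before and 14 mm beyond it along x when open, about 11 mm each when squeezed. Keep fingertips above z = 155 mm (bolts, lugs)
- squeeze_b (a point): the same point for tab_b and post_b, 95 mm farther along the tote's x
- gate (a joint): gate angle in rad: 0 = shut, grows as it swings out, clockwise from above, free end to the tote's -y; stop at 1.8. A weak spring (0.2 to 0.3 N m) always pulls it shut. A sprung detent roller between about 0.6 and 1.1 takes up to some 5 N more at the handle; let go beyond it, the gate falls back to about 1.05
- handle: upright round steel bar on the gate, 16 mm in diameter, z = 105 to 178 mm. Origin at its foot. Shut it stands at x = 170, y = -35 mm of the tote and turns with the gate about the hinge (radius 174 mm). A bracket below z = 111 mm carries it; gate bars 27 mm away reach z = 127 mm
- handle_mid (a point): a good point to grip the handle, on its axis at z = 150 mm, 28 mm below its top
- can: bystander: aluminium spray can, 66 mm in diameter, 190 mm tall, upright; origin under its centre
- tape: bystander: roll of masking tape lying flat, 100 mm across, 24 mm high; origin under its centre
- tube: bystander: short brassy painted tube, 56 mm across, 50 mm high; origin under its centre

How it is judged:
By the outcome, as a careful person would: the job done as asked, in the order asked, and still so for the second after the job is handed in, while the arm keeps its last pose, push and grip.
It also fails if it takes over 58 s, if anything falls off the work surface, if the arm or the gripper's body presses on something with over 40 N, if the wrist force passes 120 N, or if a joint passes its speed limit or range.

## Working session

There is one attempt and no reset: what is moved stays moved. The work goes in short steps, Python scripts to look and compute and a tool call to move; the robot and the scene stay as the last step left them, time stands still between calls to the robot, and variables do not carry over. Pictures are saved under pics/ and viewed, and the job is handed in when it is done.

Besides the shell and the picture viewer there is one more tool, called after "Emit:" by a JSON object that holds its "op" and its "data". send_rows: Moves the arm, as the interface text tells. Its arguments: {"type":"object","properties":{"offset":{"type":"array","items":{"type":"array","items":{"type":"number"}}},"dr":{"type":"array","items":{"type":"array","items":{"type":"number"}}},"grip":{"type":"array","items":{"type":"number"}},"force":{"type":"number"}},"required":["offset","dr","grip"]}

```bash
ls; mkdir -p pics
python3 - <<'E'
from bench import r, snapshot, workorder
import cv2, numpy as np, pickle
print(r.sense())
for n in ("scene","side","wrist"):
    s=snapshot(n); cv2.imwrite(f"pics/{n}0.png",s["pixels"][:,:,::-1]); pickle.dump(s,open(f"pics/{n}0.pkl","wb"))
    print(n,{k:(np.round(v,4).tolist() if k!="pixels" else 0) for k,v in s.items()})
E
```

```text
pics
{'time': 0.0, 'joint_pos': array([-7.63986442e+01,  7.51450801e+00,  8.53295760e+01,  7.37746297e-04,
        8.72612469e+01, -4.89569238e+00]), 'qd': array([-0.02920665,  0.04787233, -0.01817821,  0.02493758, -0.01794937,
        0.01709294]), 'joint_efforts': array([-1.27120871e-03, -5.69401431e+01, -5.00554276e+01, -7.43040437e-04,
        1.49040332e-02,  1.99343901e-06]), 'tool_pos': array([ 190.22365429, -568.46962413,  230.24784058]), 'tcp_rot': array([-95.29649604,  89.8946665 , 103.20051619]), 'ft_force': array([-0.65818199, -0.7121352 ,  0.2817916 ]), 'wrist_torque': array([-0.03614695, -0.02419933,  0.03392379]), 'finger_gap': 85.31255198022576}
scene {'pixels': 0, 'fx': 460.8458, 'fy': 460.8458, 'cx': 277.494, 'cy': 209.4012, 'world_to_cam': [[0.823, 0.5676, 0.0231, -470.6316], [-0.3599, 0.4896, 0.7942, 134.9801], [0.4395, -0.6619, 0.6072, -1639.6189], [0.0, 0.0, 0.0, 1.0]]}
side {'pixels': 0, 'fx': 449.3313, 'fy': 449.3313, 'cx': 278.4312, 'cy': 218.4741, 'world_to_cam': [[0.8912, -0.4531, -0.0197, -541.6747], [0.3521, 0.6639, 0.6597, -260.8578], [-0.2858, -0.5949, 0.7512, -911.8399], [0.0, 0.0, 0.0, 1.0]]}
wrist {'pixels': 0, 'fx': 367.9024, 'fy': 367.9024, 'cx': 283.3732, 'cy': 215.799, 'world_to_cam': [[0.3176, -0.9482, -0.0009, -599.6664], [0.9021, 0.3025, -0.3079, 39.8855], [0.2922, 0.0969, 0.9514, -380.1004], [0.0, 0.0, 0.0, 1.0]]}
```

View pics/scene0.png

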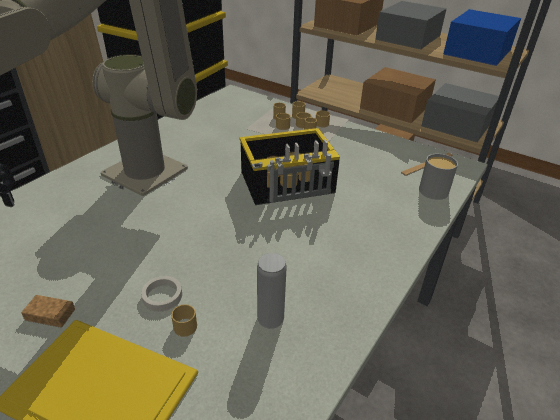

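View pics/side0.png

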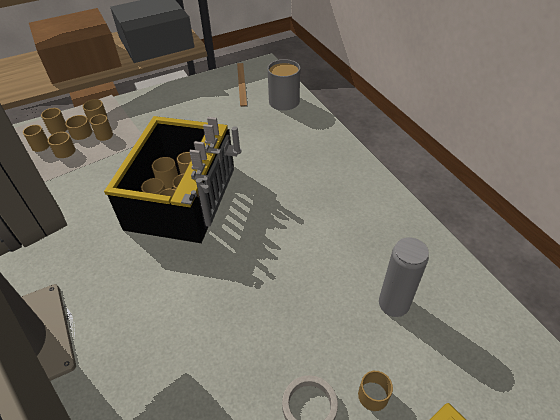

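View pics/wrist0.png

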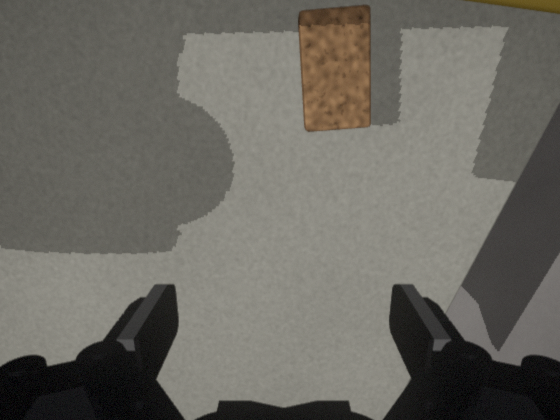

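The tote stands around scene (290,165) and side (170,180). The can, tape and tube are far off, near scene (270,290), (162,293) and (184,320). I'll zoom in on the tote next.

Run:
```python
import cv2
a=cv2.imread("pics/scene0.png")[120:210,230:350]; cv2.imwrite("pics/sc_z.png",cv2.resize(a,None,fx=6.5,fy=6.5,interpolation=cv2.INTER_CUBIC))
a=cv2.imread("pics/side0.png")[105:255,95:275]; cv2.imwrite("pics/si_z.png",cv2.resize(a,None,fx=4,fy=4,interpolation=cv2.INTER_CUBIC))
```

```text
(no output)
```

View pics/sc_z.png

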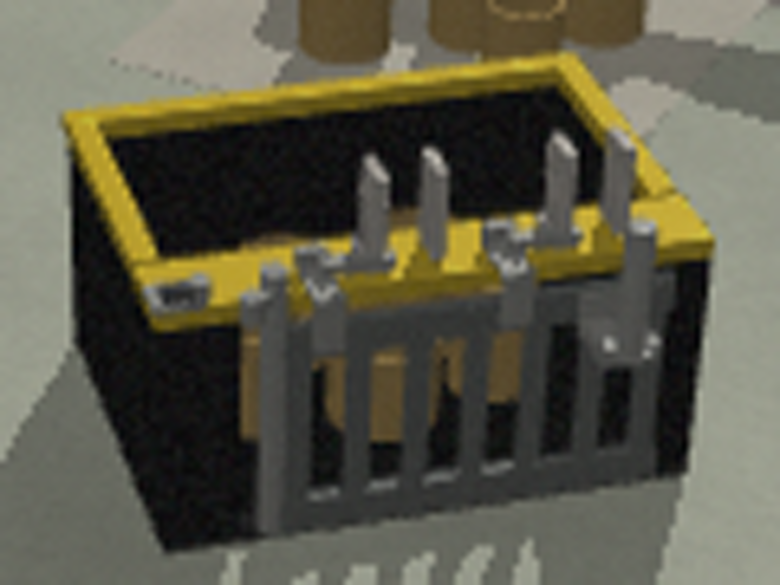

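View pics/si_z.png

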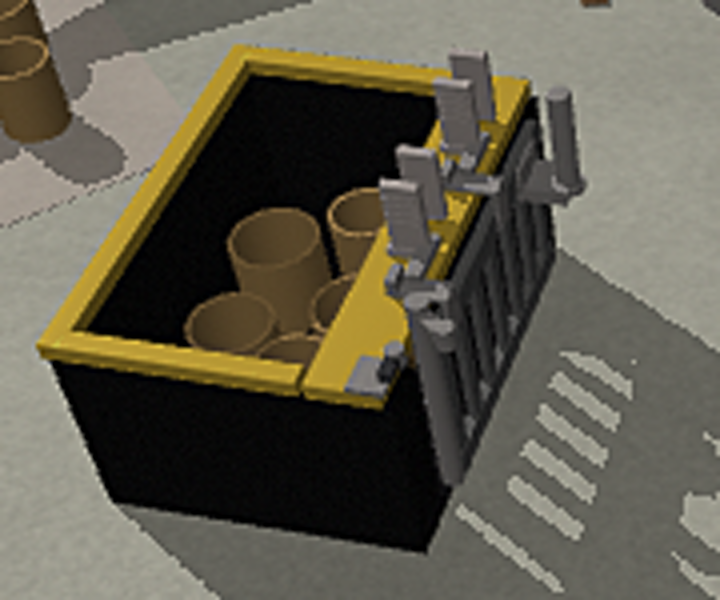

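```bash
cat > h.py <<'E'
import numpy as np, pickle, cv2
def proj(s,P):
    P=np.atleast_2d(P); c=P@s["world_to_cam"][:3,:3].T+s["world_to_cam"][:3,3]
    return np.c_[s["fx"]*c[:,0]/-c[:,2]+s["cx"], s["fy"]*-c[:,1]/-c[:,2]+s["cy"]]
def T(p,P):
    P=np.atleast_2d(np.array(P,float)); a=p[2]; R=np.array([[np.cos(a),-np.sin(a),0],[np.sin(a),np.cos(a),0],[0,0,1]])
    return P@R.T+[p[0],p[1],0]
E
cat > fit.py <<'E'
from h import *
from scipy.optimize import least_squares
sc=pickle.load(open("pics/scene0.pkl","rb")); si=pickle.load(open("pics/side0.pkl","rb"))
pts=[(-55,205,140),(225,205,140),(225,0,140),(55,24,192),(86,24,192),(150,24,192),(181,24,192),(170,-35,178)]
zs=[(65,115),(568,55),(713,238),(375,163),(434,155),(562,140),(621,138),(642,228)]
zi=[(40,347),(240,47),(528,82),(400,185),(417,152),(453,85),(470,55),(560,93)]
us=np.array(zs)/6.5+[230,120]-.5; ui=np.array(zi)/4+[95,105]-.5
f=lambda p: np.r_[(proj(sc,T(p,pts))-us).ravel(),(proj(si,T(p,pts))-ui).ravel()]
best=min((least_squares(f,[x0,y0,a],x_scale=[100,100,1],loss="soft_l1") for a in (-2,-1,0,1,2,3) for x0,y0 in [(500,0)]),key=lambda q:q.cost)
p=best.x; print(p[:2],np.degrees(p[2]),best.cost); print(np.round(f(p).reshape(-1,2),1).tolist())
# separate fits
for sel in (slice(0,16),slice(16,32)):
    q=least_squares(lambda p:f(p)[sel],p,x_scale=[100,100,1],loss="soft_l1").x; print(q[:2],np.degrees(q[2]))
for n,P in dict(sqa=(76,24,176),sqb=(171,24,176),h=(170,-35,150)).items(): print(n,T(p,P))
np.save("tote.npy",p)
E
python3 fit.py
```

```text
[470.19933815 113.00195887] 51.05267676869659 6.848784153448091
[[0.6, 0.3], [0.5, 0.2], [0.6, 1.2], [0.3, 1.3], [0.7, 1.3], [0.4, 1.1], [0.6, 0.3], [0.6, 0.0], [0.1, -0.0], [-1.4, 0.7], [1.3, 0.7], [-0.6, 0.7], [-0.4, 0.2], [-0.7, 0.1], [-1.0, -0.2], [-0.8, 0.5]]
[466.61436576 115.91408421] 51.15139139135219
[471.2295275  113.64247686] 50.83403858411123
sqa [[499.30798479 187.19553467 176.        ]]
sqb [[559.02551968 261.07933552 176.        ]]
h [[604.28264299 223.21387911 150.        ]]
```

```bash
cat >> h.py <<'E'
from scipy.spatial.transform import Rotation as Ro
def state():
    from bench import r
    s=r.sense(); return s, Ro.from_euler('xyz',s["tcp_rot"],degrees=True)
E
python3 - <<'E'
from h import *
s,R=state(); print(np.round(R.as_matrix(),3), np.degrees(np.arctan2(*R.as_matrix()[1::-1,1])))
p=np.load("tote.npy")
from scipy.optimize import least_squares
sc=pickle.load(open("pics/scene0.pkl","rb"))
for n,uv,z in (("can",(271.5,263),190),("tape",(162,292),12),("tube",(184,313),50)):
    q=least_squares(lambda q:(proj(sc,[q[0],q[1],z])-uv).ravel(),[500,-300]).x; print(n,q)
print("z tool-y target ang", np.degrees(p[2]))
E
```

```text
[[-0.     0.317 -0.948]
 [ 0.001 -0.948 -0.317]
 [-1.    -0.001 -0.   ]] -71.50418793989901
can [ 742.68827897 -278.65146528]
tape [ 473.75671458 -376.89951177]
tube [ 591.83957594 -415.04446073]
z tool-y target ang 51.05267676869659
```

```bash
cat >> h.py <<'E'
def plan(target, yaw, n, trans_only=False):
    """n rows to go straight to target with tool-y at world yaw deg, tool down; first fixes tilt"""
    s,R=state(); p=s["tool_pos"]; y=np.radians(yaw)
    Rt=Ro.from_matrix(np.array([[0,np.cos(y),-np.sin(y)],[0,np.sin(y),np.cos(y)],[-1,0,0]]).astype(float)) 
    # columns: x=(0,0,-1), y=(c,s,0), z = x cross y
    X=np.array([0,0,-1.]);Y=np.array([np.cos(y),np.sin(y),0]);Rt=Ro.from_matrix(np.c_[X,Y,np.cross(X,Y)])
    dv=(R.inv()*Rt).as_rotvec(degrees=True); off=[]; 
    d=(np.array(target)-p)/n; Rc=R
    for i in range(n):
        off.append(np.round(Rc.inv().apply(d)/10,2).tolist()); Rc=Rc*Ro.from_rotvec(dv/n,degrees=True)
    print("t",s["time"],"p",np.round(p,1),"dr/row",np.round(dv/n,2))
    for i in range(0,n,5): print(off[i:i+5])
E
python3 - <<'E'
from h import *
plan([499,187,290],51.05,15)
E
```

```text
Traceback (most recent call last):
  File "h.py", line 15, in plan
    Rt=Ro.from_matrix(np.array([[0,np.cos(y),-np.sin(y)],[0,np.sin(y),np.cos(y)],[-1,0,0]]).astype(float))
  File "scipy/spatial/transform/_rotation.pyx", line 1143, in scipy.spatial.transform._rotation.Rotation.from_matrix
ValueError: Non-positive determinant (left-handed or null coordinate frame) in rotation matrix 0: [[ 0.          0.62864196 -0.77769485]
 [ 0.          0.77769485  0.62864196]
 [-1.          0.          0.        ]].
```

```bash
sed -i '/Rt=Ro.from_matrix(np.array/d' h.py
python3 - <<'E'
from h import *
plan([499,187,290],51.05,15)
E
```

```text
t 0.15 p [ 190.2 -568.6  230.5] dr/row [-8.17 -0.01  0.  ]
[[-0.39, -4.12, -3.55], [-0.39, -3.58, -4.1], [-0.39, -2.96, -4.57], [-0.39, -2.28, -4.94], [-0.39, -1.55, -5.22]]
[[-0.39, -0.8, -5.38], [-0.39, -0.02, -5.44], [-0.39, 0.75, -5.39], [-0.4, 1.51, -5.23], [-0.4, 2.24, -4.96]]
[[-0.4, 2.92, -4.59], [-0.4, 3.54, -4.13], [-0.4, 4.09, -3.59], [-0.4, 4.56, -2.97], [-0.4, 4.94, -2.29]]
```

Emit:
{"op": "send_rows", "data": {"offset": [[-0.8,-4.1,-3.5],[-0.8,-3.6,-4.1],[-0.8,-3.0,-4.6],[-0.8,-2.3,-4.9],[-0.8,-1.5,-5.2]], "dr": [[-8.2,0,0],[-8.2,0,0],[-8.2,0,0],[-8.2,0,0],[-8.2,0,0]], "grip": [100,100,100,100,100], "force": 40}}

```text
time: 0.78
tool_pos: [292.7, -315.6, 271.3]
tcp_rot: [159.3, 90.0, 39.0]
ft_force: [1.0, 0.1, -0.1]
finger_gap: 85.4
```

Emit:
{"op": "send_rows", "data": {"offset": [[-0.8,-0.8,-5.4],[-0.8,0,-5.4],[-0.4,0.7,-5.4],[0,1.5,-5.2],[0,2.2,-5.0]], "dr": [[-8.2,0,0],[-8.2,0,0],[-8.2,0,0],[-8.2,0,0],[-8.2,0,0]], "grip": [100,100,100,100,100]}}

```text
time: 1.4
tool_pos: [393.9, -63.3, 291.3]
tcp_rot: [59.3, 90.0, -20.0]
ft_force: [1.2, -0.5, 0.7]
finger_gap: 85.3
```

Emit:
{"op": "send_rows", "data": {"offset": [[0,2.9,-4.6],[0,3.5,-4.1],[0,4.1,-3.6],[0,4.5,-3.0],[0,4.9,-2.3]], "dr": [[-8.2,0,0],[-8.2,0,0],[-8.2,0,0],[-8.2,0,0],[-8.2,0,0]], "grip": [100,100,100,100,100]}}

```text
time: 2.02
tool_pos: [493.8, 188.8, 291.1]
tcp_rot: [-57.0, 90.0, -95.3]
ft_force: [0.5, -1.8, -0.1]
finger_gap: 85.2
```

Emit:
{"op": "send_rows", "data": {"offset": [[0,0,0],[0,0,0]], "dr": [[0,0,0],[0,0,0]], "grip": [100,100]}}

```text
time: 2.28
tool_pos: [493.2, 186.8, 290.8]
tcp_rot: [-110.5, 89.9, -149.0]
ft_force: [0.1, -1.1, 0.4]
finger_gap: 85.4
```

Run:
```python
from h import *
from bench import snapshot
s,R=state(); print(s["time"],s["tool_pos"],s["joint_pos"], np.degrees(np.arctan2(*R.as_matrix()[1::-1,1])))
s=snapshot("wrist"); pickle.dump(s,open("pics/wrist1.pkl","wb"))
cv2.imwrite("pics/wrist1.png",s["pixels"][:,:,::-1])
p=np.load("tote.npy"); print(proj(s,T(p,[(55,24,192),(86,24,192),(150,24,192),(181,24,192),(170,-35,178)])))
```

```text
2.275 [493.19927402 186.76071253 290.76813739] [ 1.51839027e+01 -4.75693265e+00  9.15310151e+01 -2.15328958e-02
  9.33017386e+01 -3.62972043e+01] 51.479898789462396
[[259.15570454 221.95368915]
 [303.78291123 222.31653932]
 [395.90256877 223.0655361 ]
 [440.51628165 223.42827656]
 [408.64183588 288.91486571]]
```

View pics/wrist1.png

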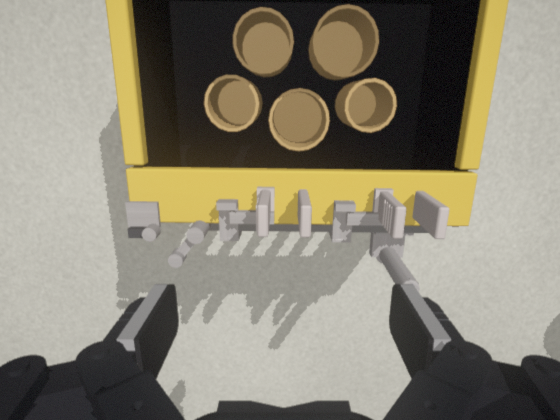

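The wrist view shows the four plates at about (264,212), (304,212), (390,212) and (430,214), with the handle top near (410,285). I'll zoom to refine these.

Run:
```python
import cv2
a=cv2.imread("pics/wrist1.png")[155:305,230:455]; cv2.imwrite("pics/w1_z.png",cv2.resize(a,None,fx=3.5,fy=3.5,interpolation=cv2.INTER_CUBIC))
```

```text
(no output)
```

View pics/w1_z.png

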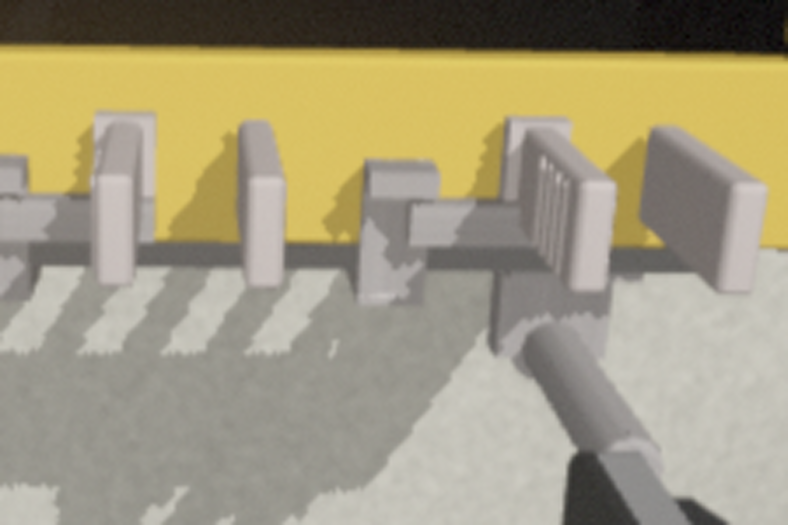

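Run:
```python
from h import *
from scipy.optimize import least_squares
w=pickle.load(open("pics/wrist1.pkl","rb"))
pts=[(55,24,192),(86,24,192),(150,24,192),(181,24,192)]
u=np.array([(262.4,220.2),(305.2,220.5),(398.6,221.9),(441.8,222.5)])
p0=np.load("tote.npy")
q=least_squares(lambda p:(proj(w,T(p,pts))-u).ravel(),p0,x_scale=[100,100,1]).x
print(q[:2],np.degrees(q[2]))
for p in (p0,q): print(T(p,[(76,24,176),(171,24,176),(170,-35,150)]).round(1).tolist())
p=(p0+2*q)/3; p=least_squares(lambda v:(T(np.r_[v,p0[2]],[(76,24,0),(171,24,0)])-(T(p0,[(76,24,0),(171,24,0)])+2*T(q,[(76,24,0),(171,24,0)]))/3).ravel(),p[:2]).x
p=np.r_[p,p0[2]]; print(p); np.save("tote2.npy",p)
a,b,h=T(p,[(76,24,160),(171,24,160),(170,-35,131)]); print(a,b,h)
plan(a,51.05,5)
```

```text
[469.69407936 115.10050971] 50.72112704593402
[[499.3, 187.2, 176.0], [559.0, 261.1, 176.0], [604.3, 223.2, 150.0]]
[[499.2, 189.1, 176.0], [559.4, 262.7, 176.0], [604.4, 224.5, 150.0]]
[470.29057196 114.17227167   0.8910373 ]
[499.3992186  188.36584747 160.        ] [559.11675348 262.24964832 160.        ] [604.3738768  224.38419191 131.        ]
t 2.325 p [493.3 186.2 291.1] dr/row [ 0.07 -0.    0.01]
[[2.62, 0.11, 0.07], [2.62, 0.11, 0.07], [2.62, 0.11, 0.07], [2.62, 0.11, 0.07], [2.62, 0.11, 0.07]]
```

Emit:
{"op": "send_rows", "data": {"offset": [[1.6,0.18,0.12],[1.6,0.18,0.12],[1.6,0.18,0.11],[1.6,0,0],[1.4,0,0]], "dr": [[0.3,0,0],[0,0,0],[0,0,0],[0,0,0],[0,0,0]], "grip": [100,100,100,100,100], "force": 30}}

```text
time: 2.95
tool_pos: [499.3, 188.8, 211.8]
tcp_rot: [-126.0, 89.9, -164.8]
ft_force: [1.1, 0.5, 0.1]
finger_gap: 85.1
```

Emit:
{"op": "send_rows", "data": {"offset": [[0,0,0],[0,0,0]], "dr": [[0,0,0],[0,0,0]], "grip": [100,100]}}

```text
time: 3.2
tool_pos: [499.9, 189.1, 213.8]
tcp_rot: [52.3, 90.0, 13.5]
ft_force: [-0.3, -0.3, 0.2]
finger_gap: 85.5
```

```bash
cat > look.py <<'E'
from h import *
import sys
from bench import snapshot
s,R=state(); print(s["time"],s["tool_pos"].round(1),s["ft_force"].round(1), s["finger_gap"],np.degrees(np.arctan2(*R.as_matrix()[1::-1,1])))
p=np.load("tote2.npy"); d=T([0,0,-p[2]],s["tool_pos"]-[p[0],p[1],0]); print("tool in tote",d.round(1))
for n in sys.argv[2:]:
    w=snapshot(n); pickle.dump(w,open(f"pics/{n}{sys.argv[1]}.pkl","wb"))
    cv2.imwrite(f"pics/{n}{sys.argv[1]}.png",w["pixels"][:,:,::-1])
    print(n,proj(w,T(p,[(55,24,192),(86,24,192),(150,24,192),(181,24,192),(170,-35,178)])).round(1).tolist())
E
python3 look.py 2 wrist
```

```text
3.2 [499.9 189.1 213.8] [-0.3 -0.3  0.2] 85.48965393919643 51.20275603410385
tool in tote [[ 76.9  24.  213.8]]
wrist [[238.6, 264.2], [301.6, 264.4], [431.7, 264.8], [494.7, 264.9], [444.0, 347.3]]
```

View pics/wrist2.png

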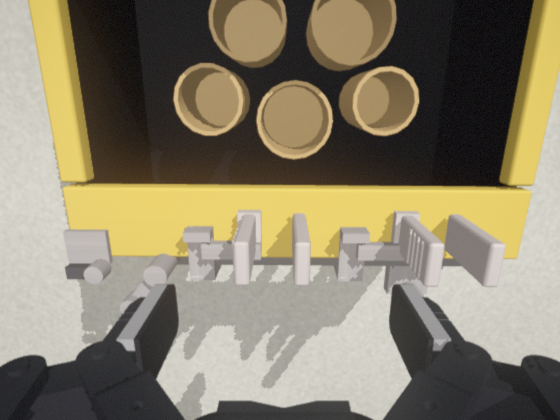

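Emit:
{"op": "send_rows", "data": {"offset": [[1.2,-0.05,0],[1.2,0,0],[1.2,0,0],[1.1,0,0],[0.6,0,0]], "dr": [[0,0,0],[0,0,0],[0,0,0],[0,0,0],[0,0,0]], "grip": [100,100,100,100,100]}}

```text
time: 3.88
tool_pos: [498.9, 188.4, 159.0]
tcp_rot: [-126.5, 89.9, -165.3]
ft_force: [-0.7, -0.6, -0.3]
finger_gap: 85.5
```

```bash
python3 look.py 3 wrist side
```

```text
3.875 [498.9 188.4 159. ] [-0.7 -0.6 -0.3] 85.5031067189178 51.19035127423897
tool in tote [[ 75.7  24.5 159. ]]
wrist [[223.6, 332.8], [312.1, 333.2], [494.8, 333.8], [583.4, 334.2], [498.9, 429.9]]
side [[193.8, 151.1], [198.2, 142.4], [206.9, 125.5], [210.9, 117.8], [233.6, 128.0]]
```

View pics/wrist3.png

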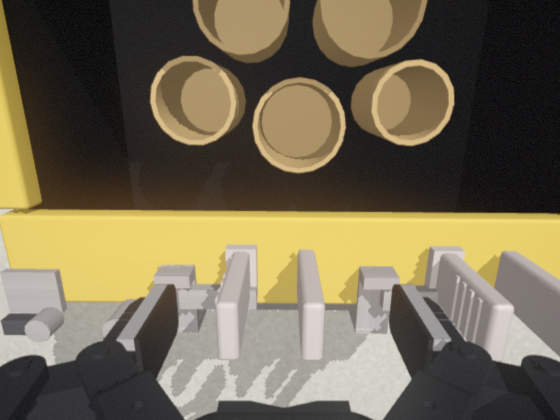

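Emit:
{"op": "send_rows", "data": {"offset": [[0,0,0],[0,0,0],[0,0,0],[0,0,0],[0,0,0]], "dr": [[0,0,0],[0,0,0],[0,0,0],[0,0,0],[0,0,0]], "grip": [80,65,55,45,38], "force": 30}}

```text
time: 4.6
tool_pos: [499.3, 188.3, 160.4]
tcp_rot: [-52.6, 90.0, -91.5]
ft_force: [-1.7, -2.3, 2.2]
finger_gap: 32.1
```

Emit:
{"op": "send_rows", "data": {"offset": [[0,0,0],[0,0,0],[0,0,0],[0,0,0],[0,0,0]], "dr": [[0,0,0],[0,0,0],[0,0,0],[0,0,0],[0,0,0]], "grip": [33,29,25,20,15]}}

```text
time: 5.22
tool_pos: [498.5, 187.4, 160.9]
tcp_rot: [-92.8, 89.8, -131.6]
ft_force: [-9.8, -8.7, 11.3]
finger_gap: 16.9
```

Emit:
{"op": "send_rows", "data": {"offset": [[0,0,0],[0,0,0],[0,0,0]], "dr": [[0,0,0],[0,0,0],[0,0,0]], "grip": [10,10,10]}}

```text
time: 5.6
tool_pos: [498.5, 187.4, 160.9]
tcp_rot: [-92.8, 89.8, -131.6]
ft_force: [-8.7, -8.5, 11.6]
finger_gap: 17.1
```

```bash
python3 look.py 4 wrist
```

```text
5.6 [498.5 187.4 160.9] [-8.7 -8.5 11.6] 17.134646990229403 51.16983063619263
tool in tote [[ 74.7  24.1 160.9]]
wrist [[227.1, 328.7], [314.4, 329.1], [495.0, 329.9], [582.6, 330.3], [499.1, 425.7]]
```

View pics/wrist4.png

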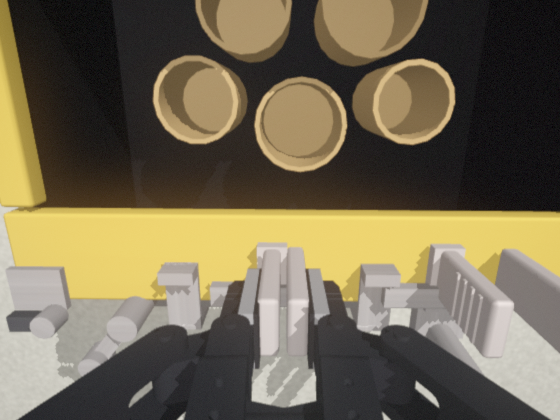

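Both plates of catch A are squeezed together at x≈268/297, and the tab has moved about 40 px, roughly 13 mm. I'll release it and check that it stays back.

Emit:
{"op": "send_rows", "data": {"offset": [[0,0,0],[0,0,0],[0,0,0],[0,0,0],[0,0,0]], "dr": [[0,0,0],[0,0,0],[0,0,0],[0,0,0],[0,0,0]], "grip": [40,70,100,100,100]}}

```text
time: 6.28
tool_pos: [499.3, 188.6, 160.2]
tcp_rot: [-166.4, 90.0, 154.8]
ft_force: [0.1, -0.4, -0.3]
finger_gap: 85.3
```

```bash
python3 look.py 5 wrist; python3 -c "
from h import *
plan([559.1,262.2,215],51.05,4)"
```

```text
6.275 [499.3 188.6 160.2] [ 0.1 -0.4 -0.3] 85.25748993178892 51.198089966510096
tool in tote [[ 76.1  24.2 160.2]]
wrist [[223.0, 330.3], [310.7, 330.5], [491.8, 331.1], [579.5, 331.4], [496.4, 426.8]]
t 6.325 p [499.3 188.6 160.3] dr/row [ 0.04 -0.    0.  ]
[[-1.37, 2.37, 0.01], [-1.37, 2.37, 0.01], [-1.37, 2.37, 0.01], [-1.37, 2.37, 0.01]]
```

View pics/wrist5.png

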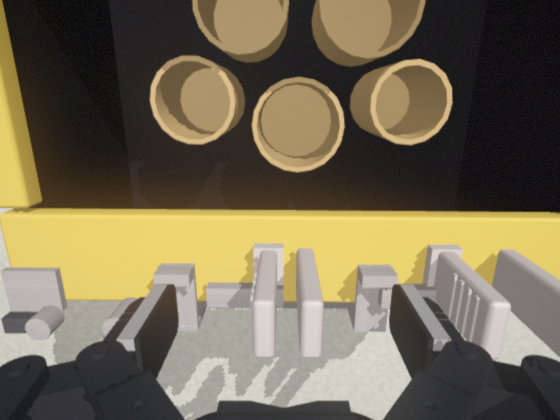

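Tab A has stayed back at x≈265, about 14 mm, and its bolt is clear of the lug. Next is catch B.

Emit:
{"op": "send_rows", "data": {"offset": [[-2.8,0,0],[-2.7,0,0],[0,3.2,0],[0,3.2,0],[0,3.1,0]], "dr": [[0,0,0],[0,0,0],[0,0,0],[0,0,0],[0,0,0]], "grip": [100,100,100,100,100]}}

```text
time: 6.95
tool_pos: [559.5, 263.4, 215.4]
tcp_rot: [63.0, 90.0, 24.2]
ft_force: [0.2, 0.4, 1.2]
finger_gap: 85.1
```

Emit:
{"op": "send_rows", "data": {"offset": [[0,0,0],[0,0,0]], "dr": [[0,0,0],[0,0,0]], "grip": [100,100]}}

```text
time: 7.2
tool_pos: [558.5, 262.3, 215.0]
tcp_rot: [-107.6, 90.0, -146.4]
ft_force: [-0.4, -0.5, 0.4]
finger_gap: 85.3
```

```bash
python3 look.py 6 wrist; python3 -c "
from h import *
plan([559.1,262.2,160],51.05,5)"
```

```text
7.2 [558.5 262.3 215. ] [-0.4 -0.5  0.4] 85.2948255906023 51.20691298343618
tool in tote [[170.7  24.5 215. ]]
wrist [[49.6, 263.3], [112.2, 263.5], [241.4, 264.0], [304.0, 264.2], [281.8, 346.3]]
t 7.25 p [558.5 262.1 215.2] dr/row [ 0.03 -0.    0.01]
[[1.1, 0.01, 0.01], [1.1, 0.01, 0.01], [1.1, 0.01, 0.01], [1.1, 0.01, 0.01], [1.1, 0.01, 0.01]]
```

View pics/wrist6.png

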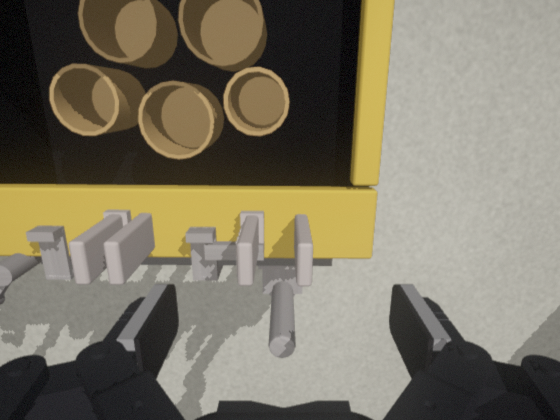

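Tab B is at 245 and post B at 305, both centred between the fingers at 284. The handle top is at (282,343), close to where the fit puts it. I'll descend and squeeze.

Emit:
{"op": "send_rows", "data": {"offset": [[1.2,0.03,0],[1.2,0,0],[1.2,0,0],[1.1,0,0],[0.8,0,0]], "dr": [[0,0,0],[0,0,0],[0,0,0],[0,0,0],[0,0,0]], "grip": [100,100,100,100,100]}}

```text
time: 7.88
tool_pos: [558.7, 262.7, 159.1]
tcp_rot: [-121.0, 89.9, -159.8]
ft_force: [0.4, 0.4, -0.4]
finger_gap: 85.7
```

Emit:
{"op": "send_rows", "data": {"offset": [[0,0,0],[0,0,0],[0,0,0],[0,0,0],[0,0,0]], "dr": [[0,0,0],[0,0,0],[0,0,0],[0,0,0],[0,0,0]], "grip": [80,65,55,45,38], "force": 30}}

```text
time: 8.5
tool_pos: [559.2, 262.6, 160.6]
tcp_rot: [3.3, 90.0, -35.5]
ft_force: [-2.0, -2.9, 2.9]
finger_gap: 32.6
```

Emit:
{"op": "send_rows", "data": {"offset": [[0,0,0],[0,0,0],[0,0,0],[0,0,0],[0,0,0]], "dr": [[0,0,0],[0,0,0],[0,0,0],[0,0,0],[0,0,0]], "grip": [33,29,25,20,15]}}

```text
time: 9.12
tool_pos: [558.1, 261.4, 160.9]
tcp_rot: [-95.0, 89.8, -133.8]
ft_force: [-9.6, -9.7, 12.4]
finger_gap: 17.3
```

Emit:
{"op": "send_rows", "data": {"offset": [[0,0,0],[0,0,0],[0,0,0]], "dr": [[0,0,0],[0,0,0],[0,0,0]], "grip": [10,10,10]}}

```text
time: 9.5
tool_pos: [558.1, 261.4, 160.9]
tcp_rot: [-95.7, 89.8, -134.5]
ft_force: [-10.0, -9.7, 11.9]
finger_gap: 17.0
```

Emit:
{"op": "send_rows", "data": {"offset": [[0,0,0],[0,0,0],[0,0,0],[0,0,0],[0,0,0]], "dr": [[0,0,0],[0,0,0],[0,0,0],[0,0,0],[0,0,0]], "grip": [40,70,100,100,100]}}

```text
time: 10.12
tool_pos: [559.1, 262.9, 160.2]
tcp_rot: [177.3, 90.0, 138.5]
ft_force: [-0.1, -0.8, -0.1]
finger_gap: 85.4
```

```bash
python3 look.py 7 wrist; python3 -c "
from h import *
plan([604.4,224.4,160],51.05,4)"
```

```text
10.125 [559.1 262.9 160.2] [-0.1 -0.8 -0.1] 85.40176886504915 51.19675290028971
tool in tote [[171.5  24.4 160.2]]
wrist [[-46.6, 330.0], [41.1, 330.3], [222.1, 330.9], [309.8, 331.1], [279.2, 426.6]]
t 10.175 p [559.1 262.9 160.2] dr/row [ 0.04 -0.    0.  ]
[[0.01, -0.04, 1.49], [0.01, -0.04, 1.49], [0.01, -0.04, 1.49], [0.01, -0.04, 1.49]]
```

View pics/wrist7.png

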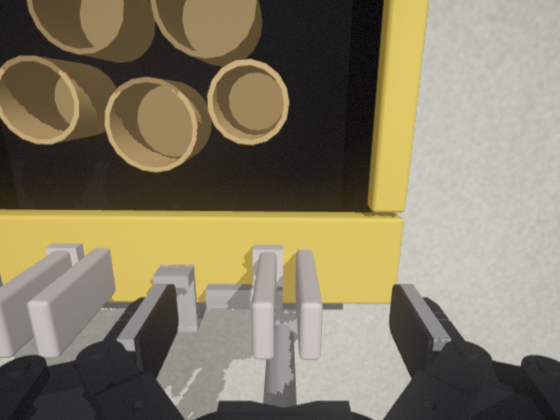

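Tab B has stayed back at x≈265. Next I'll go up, over to the handle and down onto it.

Emit:
{"op": "send_rows", "data": {"offset": [[-2.4,0,0],[-2.2,0,0.5],[0,-0.1,2.7],[0,-0.1,2.7],[0,0,0]], "dr": [[0,0,0],[0,0,0],[0,0,0],[0,0,0],[0,0,0]], "grip": [100,100,80,65,65]}}

```text
time: 10.8
tool_pos: [605.1, 221.9, 204.9]
tcp_rot: [-97.6, 89.9, -136.6]
ft_force: [0.2, -0.6, -0.1]
finger_gap: 55.2
```

Emit:
{"op": "send_rows", "data": {"offset": [[0,0,0]], "dr": [[0,0,0]], "grip": [65]}}

```text
time: 10.92
tool_pos: [603.6, 223.8, 205.1]
tcp_rot: [-133.7, 89.9, -172.5]
ft_force: [-0.4, -0.3, -0.1]
finger_gap: 55.5
```

```bash
python3 look.py 8 wrist side; python3 -c "
from h import *
plan([604.4,224.4,131],51.05,6)"
```

```text
10.925 [603.6 223.8 205.1] [-0.4 -0.3 -0.1] 55.51354350061693 51.147068331388745
tool in tote [[169.1 -34.8 205.1]]
wrist [[12.3, 145.1], [85.9, 145.3], [238.0, 145.7], [311.8, 145.8], [285.0, 260.1]]
side [[193.8, 151.1], [198.2, 142.4], [206.9, 125.5], [210.9, 117.8], [233.6, 128.0]]
t 11.025 p [603.3 224.5 205.7] dr/row [ 0.03 -0.01  0.01]
[[1.24, 0.01, 0.02], [1.24, 0.01, 0.02], [1.24, 0.01, 0.02], [1.24, 0.01, 0.01], [1.24, 0.01, 0.01]]
[[1.24, 0.01, 0.01]]
```

View pics/side8.png

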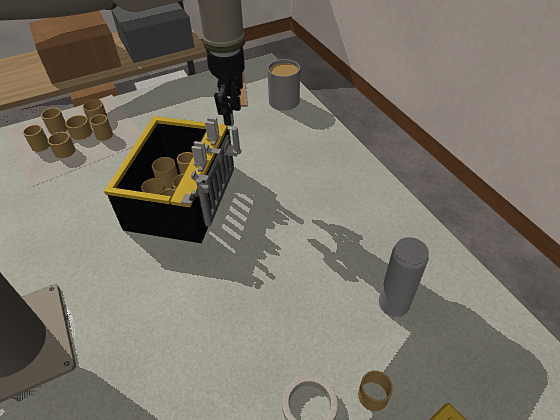

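View pics/wrist8.png

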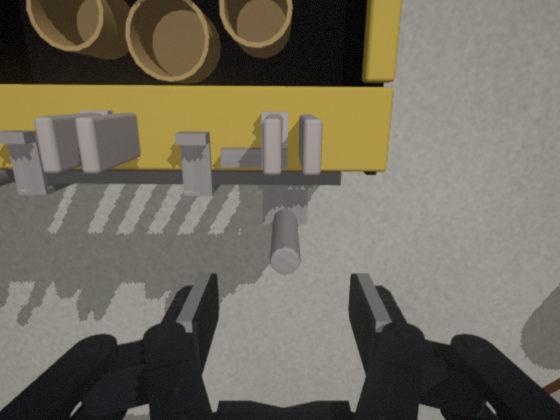

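The handle top is at (285,260), exactly as predicted. I'll descend and grip.

Emit:
{"op": "send_rows", "data": {"offset": [[1.5,0.05,0.05],[1.5,0,0],[1.5,0,0],[1.5,0,0],[1.3,0,0]], "dr": [[0,0,0],[0,0,0],[0,0,0],[0,0,0],[0,0,0]], "grip": [65,65,65,65,65], "force": 80}}

```text
time: 11.65
tool_pos: [604.1, 224.3, 131.8]
tcp_rot: [-124.4, 89.9, -163.2]
ft_force: [-0.2, -0.4, -0.3]
finger_gap: 54.8
```

Emit:
{"op": "send_rows", "data": {"offset": [[0,0,0],[0,0,0],[0,0,0],[0,0,0],[0,0,0]], "dr": [[0,0,0],[0,0,0],[0,0,0],[0,0,0],[0,0,0]], "grip": [45,30,20,5,5]}}

```text
time: 12.28
tool_pos: [604.6, 223.9, 134.4]
tcp_rot: [-16.0, 90.0, -54.8]
ft_force: [-2.9, -2.9, 5.1]
finger_gap: 14.3
```

```bash
python3 look.py 9 wrist
```

```text
12.275 [604.6 223.9 134.4] [-2.9 -2.9  5.1] 14.267818884614492 51.18186850484603
tool in tote [[169.8 -35.5 134.4]]
wrist [[-202.1, 179.5], [-71.1, 179.9], [199.4, 180.7], [330.4, 181.1], [283.3, 351.0]]
```

View pics/wrist9.png

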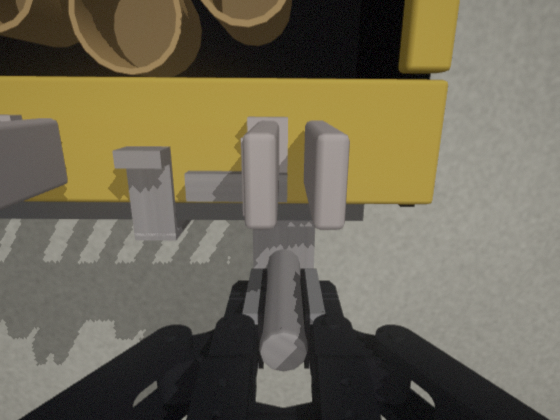

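Emit:
{"op": "send_rows", "data": {"offset": [[0,-0.21,0.89],[0,-0.21,0.89],[0,-0.21,0.89],[0,-0.21,0.89],[0,-0.21,0.89]], "dr": [[3,0,0],[3,0,0],[3,0,0],[3,0,0],[3,0,0]], "grip": [5,5,5,5,5]}}

```text
time: 12.95
tool_pos: [628.3, 185.4, 134.4]
tcp_rot: [-118.5, 90.0, -172.4]
ft_force: [-7.4, -1.7, 5.9]
finger_gap: 14.2
```

```bash
cat > ang.py <<'E'
from h import *
s,R=state(); p=np.load("tote2.npy"); d=T([0,0,-p[2]],s["tool_pos"]-[p[0],p[1],0])[0]
print(s["time"],d.round(1),"rad",np.hypot(d[0],d[1]).round(1),"th",(-np.degrees(np.arctan2(d[1],d[0]))-11.63).round(1),"toolturn",51.19-np.degrees(np.arctan2(*R.as_matrix()[1::-1,1])),s["ft_force"].round(1),s["finger_gap"],s["joint_pos"].round(0),s["wrist_torque"].round(2))
E
python3 ang.py; python3 look.py 10 wrist
```

```text
12.95 [154.7 -78.1 134.4] rad 173.3 th 15.2 toolturn 15.089614031632387 [-7.4 -1.7  5.9] 14.218103830010065 [ 12.  19.  82.   0.  79. -24.] [-0.31  1.12  0.03]
12.95 [628.3 185.4 134.4] [-7.4 -1.7  5.9] 14.218103830010065 36.10038596836761
tool in tote [[154.7 -78.1 134.4]]
wrist [[-261.5, 122.0], [-141.6, 84.5], [131.0, -0.9], [276.9, -46.5], [295.0, 218.0]]
```

View pics/wrist10.png

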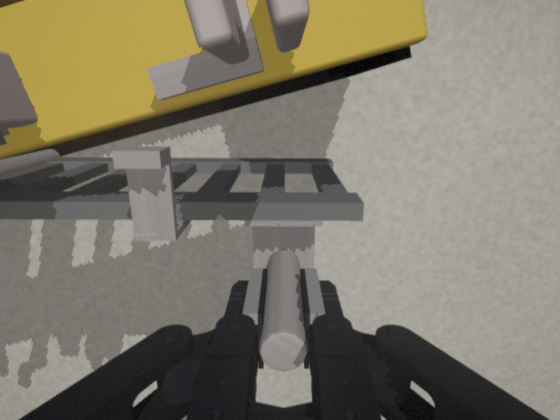

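The gate is moving with the gripper at 15°, and forces are small. I'll carry on.

Emit:
{"op": "send_rows", "data": {"offset": [[0,-0.21,0.89],[0,-0.21,0.89],[0,-0.21,0.89],[0,-0.21,0.89],[0,-0.21,0.89]], "dr": [[3,0,0],[3,0,0],[3,0,0],[3,0,0],[3,0,0]], "grip": [5,5,5,5,5]}}

```text
time: 13.62
tool_pos: [641.2, 142.2, 134.4]
tcp_rot: [-130.6, 89.9, 160.5]
ft_force: [-8.6, 0.2, 6.3]
finger_gap: 14.1
```

Emit:
{"op": "send_rows", "data": {"offset": [[0,-0.21,0.89],[0,-0.21,0.89],[0,-0.21,0.89],[0,-0.21,0.89],[0,-0.21,0.89]], "dr": [[3,0,0],[3,0,0],[3,0,0],[3,0,0],[3,0,0]], "grip": [5,5,5,5,5]}}

```text
time: 14.25
tool_pos: [642.8, 97.6, 134.3]
tcp_rot: [-162.2, 89.9, 113.9]
ft_force: [-6.8, 5.5, 4.9]
finger_gap: 14.1
```

Emit:
{"op": "send_rows", "data": {"offset": [[0,-0.21,0.89],[0,-0.21,0.89],[0,-0.21,0.89],[0,-0.21,0.89],[0,-0.21,0.89]], "dr": [[3,0,0],[3,0,0],[3,0,0],[3,0,0],[3,0,0]], "grip": [5,5,5,5,5]}}

```text
time: 14.88
tool_pos: [632.3, 53.2, 134.3]
tcp_rot: [-140.0, 89.9, 121.1]
ft_force: [-9.5, 5.3, 5.7]
finger_gap: 14.3
```

```bash
python3 ang.py
```

```text
14.875 [  54.4 -164.4  134.3] rad 173.1 th 60.0 toolturn 60.042753552103456 [-9.5  5.3  5.7] 14.257480848187257 [ 0. 16. 85.  0. 78.  9.] [0.75 1.31 0.1 ]
```

Emit:
{"op": "send_rows", "data": {"offset": [[0,-0.21,0.89],[0,-0.21,0.89],[0,-0.21,0.89],[0,-0.21,0.89],[0,-0.21,0.89]], "dr": [[3,0,0],[3,0,0],[3,0,0],[3,0,0],[3,0,0]], "grip": [5,5,5,5,5]}}

```text
time: 15.5
tool_pos: [610.9, 13.3, 134.3]
tcp_rot: [-136.4, 89.9, 109.7]
ft_force: [-8.1, 7.8, 7.1]
finger_gap: 14.2
```

Emit:
{"op": "send_rows", "data": {"offset": [[0,-0.21,0.89],[0,-0.21,0.89],[0,-0.21,0.89],[0,-0.21,0.89],[0,-0.21,0.89]], "dr": [[3,0,0],[3,0,0],[3,0,0],[3,0,0],[3,0,0]], "grip": [5,5,5,5,5]}}

```text
time: 16.12
tool_pos: [580.1, -19.7, 134.3]
tcp_rot: [-139.0, 89.8, 92.2]
ft_force: [-6.3, 9.7, 6.1]
finger_gap: 13.9
```

Emit:
{"op": "send_rows", "data": {"offset": [[0,-0.21,0.89],[0,-0.14,0.59],[0,-0.07,0.3],[0,0,0],[0,0,0]], "dr": [[3,0,0],[2,0,0],[1,0,0],[0,0,0],[0,0,0]], "grip": [5,5,5,5,5]}}

```text
time: 16.75
tool_pos: [565.7, -30.3, 134.3]
tcp_rot: [-143.1, 89.8, 82.2]
ft_force: [-4.5, 8.4, 5.6]
finger_gap: 14.1
```

Emit:
{"op": "send_rows", "data": {"offset": [[0,0,0],[0,0,0],[0,0,0],[0,0,0]], "dr": [[0,0,0],[0,0,0],[0,0,0],[0,0,0]], "grip": [5,5,5,5]}}

```text
time: 17.25
tool_pos: [565.7, -30.3, 134.3]
tcp_rot: [-143.0, 89.8, 82.3]
ft_force: [-5.3, 8.7, 5.0]
finger_gap: 14.2
```

```bash
python3 ang.py; python3 look.py 11 wrist side scene
```

```text
17.25 [ -52.4 -165.   134.3] rad 173.1 th 96.0 toolturn 95.9285666316373 [-5.3  8.7  5. ] 14.181611025701258 [-8.  6. 97.  0. 77. 36.] [1.22 0.68 0.17]
17.25 [565.7 -30.3 134.3] [-5.3  8.7  5. ] 14.181611025701258 -44.7385666316373
tool in tote [[ -52.4 -165.   134.3]]
wrist [[-647.2, 53.2], [-790.3, -124.5], [-1256.8, -704.0], [-1644.4, -1185.3], [-730.3, -807.0]]
side [[193.8, 151.1], [198.2, 142.4], [206.9, 125.5], [210.9, 117.8], [233.6, 128.0]]
scene [[287.7, 145.7], [297.2, 144.5], [316.6, 142.0], [325.8, 140.9], [329.0, 154.4]]
```

View pics/wrist11.png

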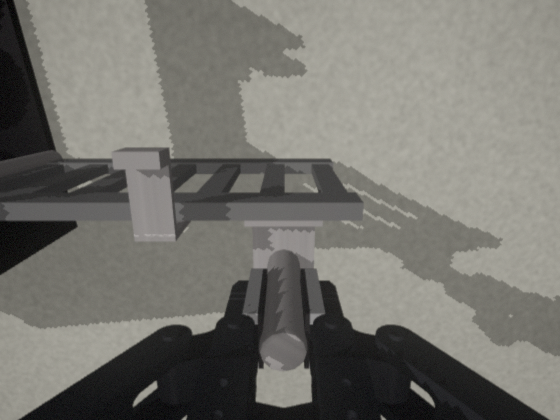

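View pics/scene11.png

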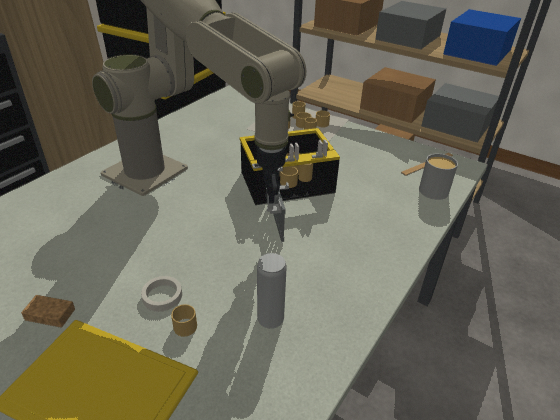

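View pics/side11.png

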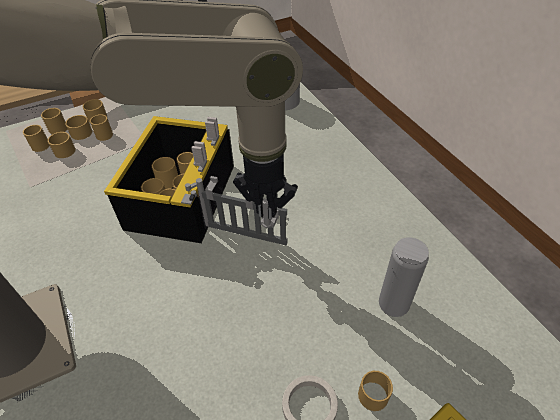

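The wrist view shows the gate rail parallel to the jaws and the handle gripped at (283,350), the same as when it was shut. Both side and scene views show the gate standing out past square. Can, tape and tube are at the same pixels as at the start. Handing in.

```bash
python3 -c "
from bench import workorder
print(workorder.hand_in())"; python3 ang.py
```

```text
the job is handed in; nothing more can be done
None
the job is handed in; nothing more can be done
```

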